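# Start the cure timer, then hold the curing lamp over the inlay

### The arm

A 6-joint arm with a two-finger parallel gripper is mounted at the origin on the work surface. World frame = base frame: x ahead of the robot, y to its left, z up, the work surface at z = 0. Lengths are in m, angles in degrees, forces in N, time in s.
With the tool pointing down it reaches from about 0.35 to 0.875 m from the base axis. Payload 4.2 kg.
Tool frame: the origin (TCP) lies at the very end of the fingers, on their centre line; the grasp point (between the pads) lies 19 mm behind it (r.grip_point_offset is the distance from the TCP to the grasp point, in m); z points along the fingers, y is the line along which they close (so a half turn about z gives the same grasp; the last joint's range is limited). The gripper opens to 87 mm and grips with 3 to 60 N. Pads are 19 mm wide; open, the fingers measure 117 mm over their backs; the gripper's body (75 mm by 190 mm) begins 51 mm behind the grasp point.
Start: joints at [-52.391, 22.042, 0.453, 0, -68.411, -14.817], TCP at [0.242, -0.576, 0.223] pointing down, gripper open.
Joint ranges: [-179.83, 179.83], [-69.29, 118.12], [-61.27, 80.66], [-181.25, 117.63], [-171.15, -9.14], [-177.46, 177.46]. Speed limits (degrees/s): [159.86, 159.86, 180, 180, 180, 180].

### API

Orientations are given as a 3x3 rotation matrix whose columns are the frame's x, y, z axes.
In Python, from station import r gives the robot as it stands.
- The arm moves only by the tool move_arm, never from a script. Its argument "series" is a list of rows, each a list of 3 entries, a list of its own where there are three numbers: the turn, a rotation vector about the tool's x, y, z as a fraction of full scale, then the shift along the tool's x, y, z as a fraction of full scale, then the opening, from 0 (shut) to 1 (fully open). A call has 1 to 12 rows; each row shifts and turns the commanded pose from where the row before left it, along the tool's axes as they then stand; what a row does not reach is not made up. Full scale, the value 1, is 0.5 m for a shift and 0.1 rad for a turn. A row lasts 1/10 s, in which the tool goes at most 50 mm and 8.59 degrees, less where a joint would pass 70% of its speed; a pose out of reach is approached as far as the arm can. A call with a number of a shift or a turn outside -1 to 1 is refused whole. A call with a gripper value outside its range is refused whole. The fingers move at their own pace and stop on an object; the grip force is fixed at half the most. Time passes only in rows, so rows that do not move let the fingers close. It gives the time, the measured TCP pose, the force, the opening and the grip force at its end, in the units of the state.
- r.sense(): the state, without advancing time (a new reading comes with each control period).
- r.capture(name): name is "side" or "top" or "wrist"; returns a dict with "img" (384x512x3 uint8, red, green, blue), "fx", "fy", "cx", "cy" (pixels), "origin" and "orientation" of the camera in the world. Camera axes: x right, y up, looking along -z (the intrinsics and any distortion apply to the point x, -y, -z); pixel columns grow to the right and rows downward; lengths in m; the calibration is good to about 2 mm. A picture is of the moment at which its call begins. There is no depth.
- r.finish_job(): hands the job in; it is judged then, once.
Trained networks look in the newest picture that a camera, given by its name, has taken for a name from the list of things; names that differ only in an ending like _2 or _b are one class to them, and where a whole thing is asked for, a point or a joint stands for the part that bears it (a point fixed in the world has none). Each returns a list of dicts, best first, with "score" (0 to 1); they miss things now and then, are a little off and sometimes report something else, mostly with a low value. They report only what shows in the picture. A call takes as long as a camera call.
- r.cut_out(target, camera): "pixels" (384x512 bool, what is visible of it) and "centre" ([column, row] in pixels, amid what is visible of it).
- r.pinpoint(target, camera): "centre" ([column, row] in pixels: a listed point, or the origin of a listed thing).
The state is a dict: "time_s": time; "joints": joint angles; "joint_velocities": joint speeds; "effort": joint torques, N m; "tcp_pos": TCP position; "ee_rot": TCP orientation; "wrist_force": force on the tool from outside, world axes, zero at the start; "moment": the same for the moment, N m; "gripper_width": opening from 0.0 (shut) to 1.0 (fully open); "gripper_force": force on a finger pad.
Only numpy, scipy, OpenCV 4.12 (cv2) and the standard library are available. Lean on these libraries where they do the work, as an engineer would, in place of code of your own. Each camera call takes 0.05 s, during which the arm holds its last target. There are 200 camera calls.

### The job

Take the stylus out of its wooden stand, use its tip to press the timer's small recessed start button fully down, and stand the stylus back in its hole. Then lift the curing lamp from its dock, carry it over the wooden hand-rest bridge without bumping it, and finish while still holding the lamp still and level about one centimetre above the rectangular white inlay on the black panel, centred on it and squarely aligned lengthwise, touching neither inlay nor panel. Do not disturb the other things on the bench.

Things in the scene. Friction and masses are not known exactly. Their poses are not given: they have to be found in the camera images.
- stylus_grip (a point): Centre of the stylus's upright round wooden grip, 14 mm diameter, 65 mm long; z runs up along the stylus. Loose, 60 g, standing upright in the stand. Below the grip are a steel collar (30 mm diameter, 5 mm thick; its underside 35 mm below this point) and a steel shaft (6 mm diameter, 55 mm long) whose blunt tip is 90 mm below this point. The grip's top is 35 mm above this point.
- stylus_collar (a point): Centre of the underside of the stylus's collar; in the stand it rests on the stand's top at the hole.
- stylus_tip (a point): Blunt lower tip of the stylus (z up along the stylus).
- stand_hole0 (a point): Mouth of the hole in the top of the stylus stand: a fixed wooden block 60 x 60 x 70 mm tall, its top at this height; hole 17 mm diameter, 64 mm deep.
- start_button (a joint): How far the timer's start button is pressed, m: 0 out, 0.005 fully down. Spring: 1.2 N to start, 4.2 N fully down; it springs back.
- start_button_top (a point): Centre of the top of the start button (round white cap, 15 mm diameter, pressed straight down), sunk 5 mm below the top face of the timer in a 19 mm round hole, too narrow for a gripper finger. The timer is a fixed grey box 90 x 70 x 45 mm tall with a dark display; the button is 22 mm from its middle along its long side.
- lamp_grip (a point): Point on the curing lamp's upright black grip, 68 mm above the lamp's flat underside. x along the lamp's length, y across, z up. Loose, about 220 g. Grip: 44 mm along x, 26 mm along y (take it across y), from 22 mm to 104 mm above the underside. Below it the aluminium head, 70 mm (x) by 44 mm (y) by 24 mm tall. The lamp stands at the start in its dock.
- lamp_face (a point): Centre of the flat underside (lamp window) of the curing lamp; same axes as lamp_grip.
- dock: Black charging dock of the lamp, fixed: shallow tray 94 x 68 mm, 12 mm tall, floor 6 mm, walls 6 mm. Origin: centre of its underside.
- bridge: Wooden hand-rest bridge, fixed, between the dock and the panel: a bar 420 mm long (x), 45 mm wide (y), on two end legs, top 90 mm above the bench. Origin on the bench under its middle.
- panel: Black lacquered panel, fixed, 260 mm (x) by 240 mm (y), 18 mm thick, with small round inlays flush in it. Origin: centre of its underside.
- inlay_top (a point): Centre of the top face of the rectangular white inlay freshly glued on the panel, 60 mm (x) by 34 mm (y), 4 mm proud of the panel; x along its length, z up. Fixed to the panel.
- weight: Bystander: brass weight, 32 mm diameter, 28 mm tall, on a corner of the panel; origin at its underside.
- brush: Bystander: paint brush 170 mm long, lying on the panel's edge nearest the robot.
- jar: Bystander: pigment jar, 54 mm diameter, 60 mm tall; origin at its underside.
- tape: Bystander: roll of tape, 90 mm diameter, 25 mm tall, lying flat; origin at its underside.
- knife: Bystander: palette knife 190 mm long, lying on the bench.
- glue: Bystander: bottle, 44 mm diameter, 100 mm tall; origin at its underside.

How it is judged (in metres and radians):
On the way, in this order (a step that is already met when the one before it is completed fails the run):
1. the start button is pressed fully with the stylus (value of joint start_button above 0.0035 m and contact force between stylus and start_button above 0.5 N), for 0.05 s.
2. the stylus stands in its stand again, let go (distance between stylus_collar and stand_hole0 below 0.012 m and angle between stylus_collar's own z axis and vertical below 0.12 rad and contact force between the fingers and stylus below 0.1 N), for 0.2 s.
3. the lamp passes above the bridge's bar (y of lamp_face in the frame of bridge between -0.05 and 0.05 m and x of lamp_face in the frame of bridge between -0.21 and 0.21 m and z of lamp_face in the frame of bridge above 0.09 m), for 0.02 s.
At the end, for the whole second after the job is handed in: The gripper still holds the lamp, level within 0.1 rad, underside 3 to 20 mm above the inlay, centred within 8 mm, lengths aligned within 0.14 rad, touching neither inlay, panel nor bridge; the stylus stands upright in its stand, collar within 12 mm of the hole's mouth (z of lamp_face in the frame of inlay_top between 0.003 and 0.02 m and horizontal distance between lamp_face and inlay_top below 0.008 m and angle between the x axis of lamp_face and the x axis of inlay_top, either way round below 0.14 rad and angle between lamp_face's own z axis and vertical below 0.1 rad and contact force between the fingers and lamp above 1 N and contact force between lamp and inlay below 0.1 N and contact force between lamp and panel below 0.1 N and contact force between lamp and bridge below 0.1 N and linear speed of lamp below 0.02 m/s and distance between stylus_collar and stand_hole0 below 0.012 m and angle between stylus_collar's own z axis and vertical below 0.12 rad); the arm keeps its last pose, push and grip.
It fails at once if the lamp or the fingers touch the inlay or press on the panel (contact force between any of lamp, the fingers and inlay above 0.5 N or contact force between any of lamp, the fingers and panel above 0.5 N).
It fails at once if the bridge is bumped (contact force between any of lamp, the fingers, the arm and bridge above 1 N).
It fails at once if a bystander is disturbed (moved over 20 mm) (distance of any of weight, brush, jar, tape, knife, glue from where it was at the start of the episode above 0.02 m).
It fails at once if the start button is pressed with the fingers (contact force between the fingers and start_button above 0.5 N).
It also fails if it takes over 54 s, if anything falls off the work surface, if the arm or the gripper's body presses on something with over 40 N, if the wrist force passes 120 N, or if a joint passes its speed limit or range.

## Working session

There is one attempt and no reset: what is moved stays moved. The work goes in short steps, Python scripts to look and compute and a tool call to move; the robot and the scene stay as the last step left them, time stands still between calls to the robot, and variables do not carry over. Pictures are saved under pics/ and viewed, at most 10 in all, crops included, and the job is handed in when it is done.

Besides the shell and the picture viewer there is one more tool, called after ">>>" as name(argument=value, ...) on one line, values as JSON. move_arm: Moves the arm, as the interface text tells. Its arguments: {"type":"object","properties":{"series":{"type":"array"}},"required":["series"]}

```bash
ls; mkdir -p pics
python3 - <<'E'
from station import r
import cv2,numpy as np
s=r.sense();print(s)
for n in("top","side"):
    c=r.capture(n);print(n,c["fx"],c["fy"],c["cx"],c["cy"],c["origin"],c["orientation"],[k for k in c])
    cv2.imwrite(f"pics/{n}0.png",c["img"][:,:,::-1])
    for t in["stylus_grip","stylus_collar","stand_hole0","start_button_top","lamp_grip","lamp_face","dock","bridge","panel","inlay_top","weight","brush","jar","tape","knife","glue"]:
        print(t,[(np.round(d["centre"],1).tolist(),round(d["score"],2)) for d in r.pinpoint(t,n)[:2]])
print(r.sense()["time_s"])
E
```

```text
pics
{'time_s': 0.0, 'joints': array([-5.23903483e+01,  2.20886753e+01,  3.78614227e-01, -2.87501796e-02,
       -6.84100007e+01, -1.48175878e+01]), 'joint_velocities': array([-0.06113256, -0.02713685,  0.01299435, -0.07997108,  0.06745359,
       -0.03581556]), 'effort': array([ 1.84039704e-04, -3.90662384e+01,  1.87410843e+01,  4.21987787e+00,
        1.11343220e-02, -1.83511675e-04]), 'tcp_pos': array([ 0.24190708, -0.57562658,  0.22147423]), 'ee_rot': array([[-9.21988479e-01, -3.87216241e-01, -9.09175793e-04],
       [-3.87217299e-01,  9.21986432e-01,  1.94471419e-03],
       [ 8.52228259e-05,  2.14505268e-03, -9.99997696e-01]]), 'wrist_force': array([ 0.41636652,  0.12697337, -0.22468497]), 'moment': array([-0.00214084, -0.0107257 ,  0.0069382 ]), 'gripper_force': 0.0, 'gripper_width': 0.9982846848452733}
top 378.60674067412776 378.60674067412776 259.2327487910049 189.86482272119923 [0.47678725 0.05403721 1.07427481] [[ 0.01526734  0.99686119 -0.07768321]
 [-0.99919147  0.01810059  0.03589938]
 [ 0.03719281  0.07707232  0.99633155]] ['img', 'fx', 'fy', 'cx', 'cy', 'origin', 'ori
[... 913 characters left out ...]
 [-0.11505789 -0.63850606  0.76096761]
 [-0.0206671   0.76742801  0.64080194]] ['img', 'fx', 'fy', 'cx', 'cy', 'origin', 'orientation']
stylus_grip [([306.7, 322.1], 0.88)]
stylus_collar [([307.8, 339.7], 0.57)]
stand_hole0 [([305.1, 335.9], 0.85)]
start_button_top [([191.6, 323.7], 0.51)]
lamp_grip [([307.9, 238.3], 0.6)]
lamp_face [([303.8, 259.3], 0.86)]
dock [([304.2, 261.9], 0.58), ([306.4, 239.7], 0.39)]
bridge []
panel [([292.4, 159.3], 0.98)]
inlay_top [([296.6, 149.2], 0.47)]
weight [([258.1, 174.6], 0.49)]
brush [([330.9, 147.1], 0.59)]
jar [([355.0, 288.3], 0.64)]
tape [([173.5, 257.8], 0.55)]
knife [([200.0, 159.0], 0.55)]
glue [([305.2, 260.3], 0.62), ([178.6, 193.2], 0.56)]
1.7
```

View images.

View pics/top0.png

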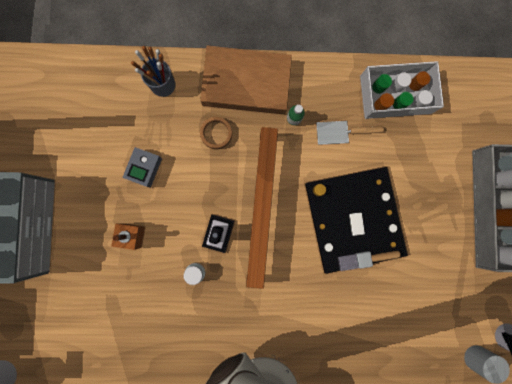

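View pics/side0.png

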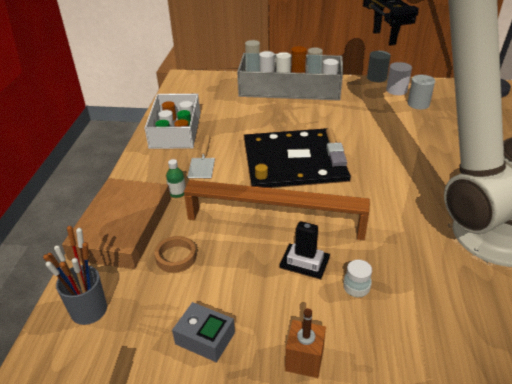

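The top view shows the stylus stand at (125,237), timer at (143,167) with its white button at (145,159), lamp at (218,233), bridge from (268,130) to (256,288), inlay at (357,224), weight at (319,190) and brush at (365,260). The side view agrees: button (193,322), lamp (306,240), inlay (298,154), stylus (307,325).

```bash
cat > h.py <<'E'
import numpy as np,cv2
def ray(c,p):
    d=np.array([(p[0]-c["cx"])/c["fx"],-(p[1]-c["cy"])/c["fy"],-1.]); return np.array(c["origin"]),np.array(c["orientation"])@d
def plane(c,p,z):
    o,d=ray(c,p); return (o+d*(z-o[2])/d[2])
def tri(cs,ps):
    A=np.zeros((3,3));b=np.zeros(3)
    for c,p in zip(cs,ps):
        o,d=ray(c,p);d/=np.linalg.norm(d);M=np.eye(3)-np.outer(d,d);A+=M;b+=M@o
    return np.linalg.solve(A,b)
def rect(c,mask,z):
    m=mask.astype(np.uint8);n,l,st,_=cv2.connectedComponentsWithStats(m)
    if n<2:return None
    m=l==1+np.argmax(st[1:,4]); ys,xs=np.nonzero(m)
    P=np.array([plane(c,p,z)[:2] for p in zip(xs,ys)])*1000
    (a,s,t)=cv2.minAreaRect(P.astype(np.float32)); 
    return np.round(a,1),np.round(s,1),round(t,1),len(xs),np.round(P.mean(0),1)
E
python3 - <<'E'
from station import r
from h import *
C={n:r.capture(n) for n in("top","side")}
T,S=C["top"],C["side"]
pts=dict(stylus_grip=((120.4,239.3),(306.7,322.1)),hole=((124.9,240),(305.1,335.9)),button=((142.2,161.9),(191.6,323.7)),lamp_grip=((217,233.8),(307.9,238.3)),lamp_face=((221,233.5),(303.8,259.3)),inlay=((356.4,223),(296.6,149.2)))
for k,p in pts.items(): print(k,tri((T,S),p).round(4))
print("hole@.07",plane(T,(124.9,240),.07).round(4),plane(S,(305.1,335.9),.07).round(4))
for n,c in C.items():
    hsv=cv2.cvtColor(c["img"],cv2.COLOR_RGB2HSV)
    wh=(hsv[...,1]<60)&(hsv[...,2]>150)
    for nm,(x,y),w,z in[("inlay",(357,224) if n=="top" else(298,154),18,.022),("button",(144,159) if n=="top" else(193,322),9,.04)]:
        m=np.zeros_like(wh);m[y-w:y+w,x-w:x+w]=wh[y-w:y+w,x-w:x+w];print(n,nm,rect(c,m,z))
    for t,z in[("dock",.012),("bridge",.09),("panel",.018),("inlay_top",.022),("lamp_face",.03),("start_button_top",.045),("start_button",.04),("stylus_grip",.13),("brush",.025),("weight",.046),("stand_hole0",.07)]:
        for d in r.cut_out(t,n)[:1]: print(n,t,round(d["score"],2),np.round(d["centre"],1),rect(c,d["pixels"],z))
T4=cv2.resize(T["img"][120:280,100:240],None,fx=5,fy=5,interpolation=2)[:, :,::-1][:600]
a=cv2.resize(T["img"][200:280,100:240],None,fx=5,fy=5,interpolation=2)[:,:,::-1]
b=cv2.resize(S["img"][210:380,160:360],None,fx=4,fy=4,interpolation=2)[:,:,::-1][:600]
cv2.imwrite("pics/t.png",cv2.resize(T["img"][140:260,100:240],None,fx=5,fy=5,interpolation=2)[:,:,::-1]);cv2.imwrite("pics/s.png",b[:600])
E
```

```text
stylus_grip [0.424  0.3656 0.106 ]
hole [0.4227 0.3663 0.0679]
button [0.6326 0.3389 0.0358]
lamp_grip [0.4343 0.1272 0.0685]
lamp_face [ 0.4364  0.1212 -0.0019]
inlay [ 0.4726 -0.2538  0.0334]
hole@.07 [0.418  0.3655 0.07  ] [0.4275 0.3681 0.07  ]
top inlay (array([ 469.7, -258.1]), array([59.3, 33.2]), 8.1, 252, array([ 469.7, -258. ]))
top button (array([636.2, 332.6]), array([11.1, 10.8]), 2.2, 20, array([635.9, 332.7]))
top dock 0.65 [227.2 229.8] (array([437.9, 127.9]), array([73.4, 95.9]), 74.3, 520, array([439.1, 126.7]))
top bridge 0.65 [263.2 206.6] (array([512.1,  10.2]), array([ 45.1, 413.7]), 85.5, 2621, array([509.7,  10.5]))
top panel 0.74 [356.6 214.4] (array([ 483.6, -257.7]), array([260.2, 242.7]), 12.7, 6802, array([ 492.1, -256.9]))
top inlay_top 0.65 [356.6 221.1] (array([ 469.9, -257.8]), array([59.2, 33.2]), 6.2, 242, array([ 469.9, -257.9]))
top lamp_face 0.81 [221.1 232.1] (array([437.4, 129. ]), array([45. , 70.2]), 75.9, 414, array([437.3, 128.9]))
top start_button 0.32 [226.3 232.2] (array([439.9, 126.8]), array([68. , 96.8]), 74.1, 499, array([442.5, 126.
[... 1095 characters left out ...]
]))
side start_button_top 0.55 [192.8 321.5] (array([633.1, 339.3]), array([15. , 13.3]), 5.7, 50, array([633.5, 339.4]))
side start_button 0.52 [302.8 247.9] (array([432.5, 117.2]), array([138. ,  70.5]), 82.9, 1200, array([436.5, 124.5]))
side stylus_grip 0.72 [305.1 333.5] (array([428.7, 390.2]), array([26.8, 65.7]), 3.0, 384, array([427.3, 395.9]))
side brush 0.95 [332.6 151.7] (array([ 374.2, -288.2]), array([ 40.6, 183.1]), 10.3, 403, array([ 370.3, -266.4]))
side weight 0.46 [256.  170.6] (array([ 559.6, -127.5]), array([33.1, 63.8]), 5.1, 173, array([ 559.9, -127.8]))
side stand_hole0 0.94 [303.7 351.1] (array([428.1, 391. ]), array([101.2,  63. ]), 81.9, 1591, array([428.2, 397.6]))
```

View pics/t.png

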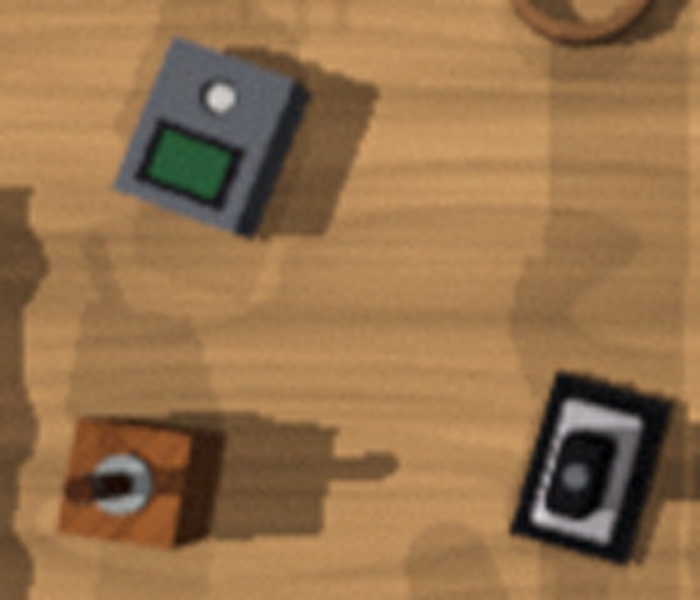

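View pics/s.png

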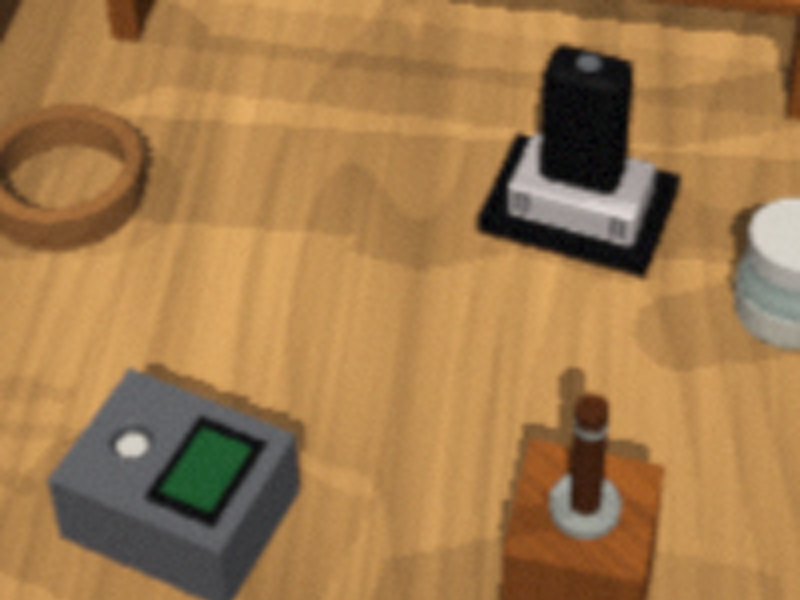

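>>> move_arm(series=[[[0,0,0.995],[0,0,0],1],[[0,0,0.995],[0,0,0],1],[[0,0,0.995],[0,0,0],1],[[0,0,0.995],[0,0,0],1],[[0,0,0],[-0.04,0.09,0],1],[[0,0,0],[-0.04,0.09,0],1],[[0,0,0],[-0.04,0.09,0],1],[[0,0,0],[-0.04,0.09,0],1],[[0,0,0],[-0.04,0.09,0],1],[[0,0,0],[-0.04,0.09,0],1],[[0,0,0],[-0.04,0.09,0],1],[[0,0,0],[-0.04,0.09,0],1]])

```text
time_s: 4.1
tcp_pos: [0.4027, -0.2144, 0.223]
ee_rot: [[-1.0, 0.0, 0.001], [0.0, 1.0, -0.0], [-0.001, -0.0, -1.0]]
wrist_force: [1.1, -0.2, -0.8]
gripper_width: 1.0
gripper_force: 0.0
```

Run:
```python
from station import r
from h import *
s=r.sense();print(s["time_s"],s["tcp_pos"],s["ee_rot"].round(4),s["joints"].round(1))
w=r.capture("wrist");print({k:w[k] for k in w if k!="img"})
cv2.imwrite("pics/w0.png",w["img"][:,:,::-1])
R=s["ee_rot"];print("cam in tool",R.T@(np.array(w["origin"])-s["tcp_pos"]),(R.T@w["orientation"]).round(3))
T=dict(fx=378.60674067412776,fy=378.60674067412776,cx=259.2327487910049,cy=189.86482272119923,origin=[0.47678725,0.05403721,1.07427481],orientation=[[0.01526734,0.99686119,-0.07768321],[-0.99919147,0.01810059,0.03589938],[0.03719281,0.07707232,0.99633155]])
print("collar top",plane(T,(123.8,236.6),.074))
```

```text
4.1 [ 0.40270289 -0.2143711   0.22301687] [[-1.0e+00  2.0e-04  1.2e-03]
 [ 2.0e-04  1.0e+00 -3.0e-04]
 [-1.2e-03 -3.0e-04 -1.0e+00]] [ -7.5   5.3 -22.    0.  -62.6 -82.5]
{'fx': 279.4366007353263, 'fy': 279.4366007353263, 'cx': 254.64739338692186, 'cy': 192.6390518815062, 'origin': array([ 0.32761005, -0.21528113,  0.38544932]), 'orientation': array([[ 9.43474184e-04, -9.61130364e-01, -2.76093343e-01],
       [ 9.99999541e-01,  9.53146774e-04,  9.91528611e-05],
       [ 1.67858654e-04, -2.76093310e-01,  9.61130822e-01]])}
cam in tool [ 0.07489164 -0.00097434 -0.16252493] [[-0.001  0.961  0.275]
 [ 1.     0.001 -0.   ]
 [-0.     0.275 -0.961]]
collar top [0.42689808 0.36741445 0.074     ]
```

>>> move_arm(series=[[[0,0,0],[-0.004,0.096,0],1],[[0,0,0],[-0.004,0.096,0],1],[[0,0,0],[-0.004,0.096,0],1],[[0,0,0],[-0.004,0.096,0],1],[[0,0,0],[-0.004,0.096,0],1],[[0,0,0],[-0.004,0.096,0],1],[[0,0,0],[-0.004,0.096,0],1],[[0,0,0],[-0.004,0.096,0],1],[[0,0,0],[-0.004,0.096,0],1],[[0,0,0],[-0.004,0.096,0],1],[[0,0,0],[-0.004,0.096,0],1],[[0,0,0],[-0.004,0.096,0],1]])

```text
time_s: 5.35
tcp_pos: [0.4261, 0.3618, 0.2228]
ee_rot: [[-1.0, -0.0, 0.0], [-0.0, 1.0, 0.0], [-0.0, 0.0, -1.0]]
wrist_force: [0.1, 0.1, 1.2]
gripper_width: 1.002
gripper_force: 0.0
```

Run:
```python
from station import r
from h import *
w0=dict(fx=279.4366007353263,fy=279.4366007353263,cx=254.64739338692186,cy=192.6390518815062,origin=[0.32761005,-0.21528113,0.38544932],orientation=[[9.43474184e-04,-9.61130364e-01,-2.76093343e-01],[9.99999541e-01,9.53146774e-04,9.91528611e-05],[1.67858654e-04,-2.76093310e-01,9.61130822e-01]])
im=cv2.imread("pics/w0.png");hsv=cv2.cvtColor(im,cv2.COLOR_BGR2HSV)
wh=((hsv[...,1]<60)&(hsv[...,2]>140)).astype(np.uint8)
n,l,st,ce=cv2.connectedComponentsWithStats(wh)
for i in range(1,n):
    if st[i,4]>150: print(ce[i].round(),rect(w0,l==i,.022))
s=r.sense();print(s["time_s"],s["tcp_pos"])
w=r.capture("wrist")
for t in["stylus_grip","stylus_collar","stand_hole0"]:
    print(t,[(np.round(d["centre"],1).tolist(),round(d["score"],2),plane(w,d["centre"],{"stylus_grip":.105}.get(t,.07)).round(4)) for d in r.pinpoint(t,"wrist")[:2]])
for d in r.cut_out("stylus_grip","wrist")[:1]: print(d["score"],d["centre"],d["pixels"].sum())
im1=w["img"][:,:,::-1]
cv2.imwrite("pics/w1.png",np.vstack([cv2.resize(im,(400,300)),cv2.resize(im1,(400,300))]))
```

```text
[228. 146.] (array([ 369.9, -248.5]), array([44.4, 95. ]), 10.1, 2334, array([ 369.7, -249.1]))
[285. 173.] (array([ 404.4, -175.7]), array([28., 23.]), 89.9, 314, array([ 404.4, -175.5]))
[502. 203.] (array([443.2, 119.1]), array([79.2, 29.6]), 14.2, 557, array([447.1, 123.3]))
[227. 219.] (array([ 471.1, -254.3]), array([63.9, 40.2]), 8.1, 1227, array([ 470.4, -254.3]))
[153. 212.] (array([ 459.8, -356.4]), array([26.1, 23.7]), 84.7, 269, array([ 459.9, -356.3]))
[345. 268.] (array([548. , -95.2]), array([171.9,   5. ]), 89.9, 311, array([547.6, -82.7]))
5.35 [0.42610923 0.36181787 0.22280299]
stylus_grip [([259.9, 186.4], 0.86, array([0.4247, 0.3664, 0.105 ]))]
stylus_collar [([260.2, 181.5], 0.77, array([0.428 , 0.3674, 0.07  ]))]
stand_hole0 [([258.9, 182.2], 0.67, array([0.4288, 0.3659, 0.07  ]))]
0.71 [257.2, 183.8] 659
```

View pics/w1.png

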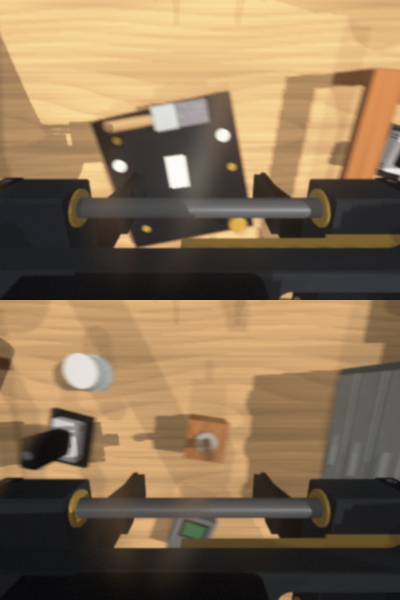

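The wrist views show the inlay on the panel at (176,170), and the stylus in its stand at (206,442), nearly under the tool. All three cameras put the stylus at about (0.427, 0.367).

>>> move_arm(series=[[[0,0,0],[-0.001,0.01,0.05],1],[[0,0,0],[0,0,0.08],1],[[0,0,0],[0,0,0.08],1],[[0,0,0],[0,0,0.04],1],[[0,0,0],[0,0,0.024],1],[[0,0,0],[0,0,0],0],[[0,0,0],[0,0,0],0],[[0,0,0],[0,0,0],0],[[0,0,0],[0,0,0],0],[[0,0,0],[0,0,0],0],[[0,0,0],[0,0,0],0]])

```text
time_s: 6.7
tcp_pos: [0.4269, 0.365, 0.0861]
ee_rot: [[-1.0, 0.0, 0.001], [0.0, 1.0, 0.001], [-0.001, 0.001, -1.0]]
wrist_force: [0.8, 1.2, 0.3]
gripper_width: 0.537
gripper_force: 0.0
```

>>> move_arm(series=[[[0,0,0],[0,0,0],0],[[0,0,0],[0,0,0],0],[[0,0,0],[0,0,0],0],[[0,0,0],[0,0,0],0],[[0,0,0],[0,0,0],0],[[0,0,0],[0,0,0],0],[[0,0,0],[0,0,0],0]])

```text
time_s: 7.4
tcp_pos: [0.4268, 0.3648, 0.0855]
ee_rot: [[-1.0, 0.0, -0.0], [0.0, 1.0, -0.0], [0.0, -0.0, -1.0]]
wrist_force: [0.0, 0.2, -0.2]
gripper_width: 0.155
gripper_force: 30.0
```

>>> move_arm(series=[[[0,0,0],[0,0,-0.04],0],[[0,0,0],[0,0,-0.07],0],[[0,0,0],[0,0,-0.07],0],[[0,0,0],[-0.06,-0.01,0],0],[[0,0,0],[-0.08,-0.012,0],0],[[0,0,0],[-0.08,-0.012,0],0],[[0,0,0],[-0.08,-0.012,0],0],[[0,0,0],[-0.07,-0.01,0],0],[[0,0,0],[-0.046,-0.006,0.02],0],[[0,0,0],[0,0,0.04],0],[[0,0,0],[0,0,0],0],[[0,0,0],[0,0,0],0]])

```text
time_s: 8.6
tcp_pos: [0.6344, 0.3334, 0.145]
ee_rot: [[-1.0, 0.0, -0.001], [0.0, 1.0, -0.001], [0.001, -0.001, -1.0]]
wrist_force: [0.4, -0.9, 0.2]
gripper_width: 0.156
gripper_force: 30.0
```

Run:
```python
from station import r
from h import *
s=r.sense();print(s["time_s"],s["tcp_pos"],s["gripper_width"])
w=r.capture("wrist")
for n in("wrist","side","top"):
  c=r.capture(n) if n!="wrist" else w
  for t,z in[("stylus_tip",s["tcp_pos"][2]-.071),("start_button_top",.04),("stylus_collar",s["tcp_pos"][2]-.016)]:
    print(n,t,[(np.round(d["centre"],1).tolist(),round(d["score"],2),plane(c,d["centre"],z).round(4)) for d in r.pinpoint(t,n)[:2]])
  if n=="side": b=c["img"][230:370,130:300]
  
cv2.imwrite("pics/w2.png",np.vstack([cv2.resize(w["img"][110:260,170:350],(500,300)),cv2.resize(b,(364,300))if 0 else cv2.resize(b,(500,300))])[:,:,::-1])
```

```text
8.6 [0.63444608 0.33339334 0.14503404] 0.15579625379680814
wrist stylus_tip [([254.9, 203.7], 0.82, array([0.6363, 0.3326, 0.074 ])), ([252.5, 248.4], 0.43, array([0.6796, 0.3304, 0.074 ]))]
wrist start_button_top [([255.8, 191.9], 0.44, array([0.6351, 0.3335, 0.04  ]))]
wrist stylus_collar [([255.5, 227.0], 0.64, array([0.6352, 0.333 , 0.129 ])), ([258.4, 203.6], 0.32, array([0.6182, 0.335 , 0.129 ]))]
side stylus_tip [([189.5, 309.3], 0.42, array([0.6371, 0.3356, 0.074 ]))]
side start_button_top [([301.4, 263.2], 0.62, array([0.4418, 0.1722, 0.04  ]))]
side stylus_collar [([188.3, 291.9], 0.43, array([0.6321, 0.3404, 0.129 ]))]
top stylus_tip []
top start_button_top []
top stylus_collar [([351.5, 130.9], 0.39, array([ 0.7062, -0.214 ,  0.129 ]))]
```

View pics/w2.png

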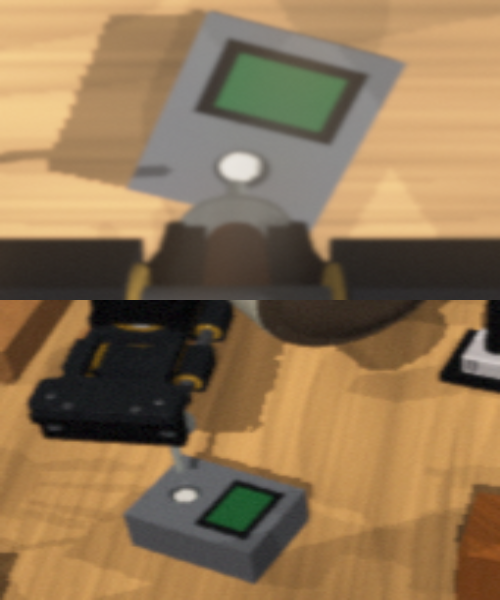

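The wrist crop shows the white button at about (256,193) in the full image, with the stylus tip just above its near edge in line with it; measured positions agree within 2 mm.

>>> move_arm(series=[[[0,0,0],[-0.002,0,0.03],0],[[0,0,0],[0,0,0.03],0],[[0,0,0],[0,0,0.01],0],[[0,0,0],[0,0,0.006],0],[[0,0,0],[0,0,0],0],[[0,0,0],[0,0,0],0]])

```text
time_s: 9.8
tcp_pos: [0.6358, 0.3336, 0.1081]
ee_rot: [[-1.0, 0.0, 0.0], [0.0, 1.0, -0.0], [-0.0, -0.0, -1.0]]
wrist_force: [-1.6, -0.9, 2.6]
gripper_width: 0.151
gripper_force: 30.0
```

>>> move_arm(series=[[[0,0,0],[0,0,0.003],0],[[0,0,0],[0,0,0.002],0],[[0,0,0],[0,0,0],0],[[0,0,0],[0,0,0],0]])

```text
time_s: 10.2
tcp_pos: [0.6361, 0.3338, 0.1055]
ee_rot: [[-1.0, 0.0, 0.001], [0.0, 1.0, 0.0], [-0.001, 0.0, -1.0]]
wrist_force: [-1.4, -0.4, 3.9]
gripper_width: 0.154
gripper_force: 30.0
```

>>> move_arm(series=[[[0,0,0],[0,0,0.003],0],[[0,0,0],[0,0,0],0],[[0,0,0],[0,0,0],0]])

```text
time_s: 10.5
tcp_pos: [0.6363, 0.3338, 0.1052]
ee_rot: [[-1.0, -0.0, 0.002], [-0.0, 1.0, 0.0], [-0.002, 0.0, -1.0]]
wrist_force: [-2.0, -2.2, 7.4]
gripper_width: 0.154
gripper_force: 30.0
```

>>> move_arm(series=[[[0,0,0],[0,0,-0.03],0],[[0,0,0],[0,0,-0.05],0],[[0,0,0],[0.03,0,-0.06],0],[[0,0,0],[0.06,0.012,0],0],[[0,0,0],[0.08,0.012,0],0],[[0,0,0],[0.08,0.012,0],0],[[0,0,0],[0.08,0.012,0],0],[[0,0,0],[0.06,0.01,0],0],[[0,0,0],[0.028,0.004,0],0],[[0,0,0],[0,0,0],0],[[0,0,0],[0,0,0],0]])

```text
time_s: 11.6
tcp_pos: [0.4275, 0.3653, 0.1739]
ee_rot: [[-1.0, -0.0, 0.001], [-0.0, 1.0, 0.001], [-0.001, 0.001, -1.0]]
wrist_force: [-0.6, 0.6, -0.6]
gripper_width: 0.149
gripper_force: 30.0
```

Run:
```python
from station import r
from h import *
s=r.sense();print(s["time_s"],s["tcp_pos"],s["gripper_width"],s["ee_rot"].round(4))
w=r.capture("wrist")
for n in("wrist","side"):
  c=r.capture(n) if n!="wrist" else w
  for t,z in[("stylus_tip",s["tcp_pos"][2]-.071),("stand_hole0",.07),("stylus_collar",s["tcp_pos"][2]-.016)]:
    print(n,t,[(np.round(d["centre"],1).tolist(),round(d["score"],2),plane(c,d["centre"],z).round(4)) for d in r.pinpoint(t,n)[:2]])
  if n=="side": b=c["img"][240:380,230:400]
cv2.imwrite("pics/w3.png",np.vstack([cv2.resize(w["img"][110:260,170:350],(500,300)),cv2.resize(b,(500,300))])[:,:,::-1])
```

```text
11.6 [0.42750271 0.36529852 0.17385004] 0.14865651597135024 [[-1.e+00 -0.e+00  9.e-04]
 [-0.e+00  1.e+00  9.e-04]
 [-9.e-04  9.e-04 -1.e+00]]
wrist stylus_tip [([255.3, 202.2], 0.92, array([0.4282, 0.365 , 0.1029]))]
wrist stand_hole0 []
wrist stylus_collar [([255.5, 224.2], 0.62, array([0.4262, 0.365 , 0.1579]))]
side stylus_tip [([358.4, 286.9], 0.52, array([0.3371, 0.2781, 0.1029])), ([303.9, 322.2], 0.48, array([0.431 , 0.3641, 0.1029]))]
side stand_hole0 [([303.7, 337.8], 0.95, array([0.4297, 0.3721, 0.07  ])), ([199.5, 157.5], 0.48, array([ 0.718 , -0.1408,  0.07  ]))]
side stylus_collar []
```

View pics/w3.png

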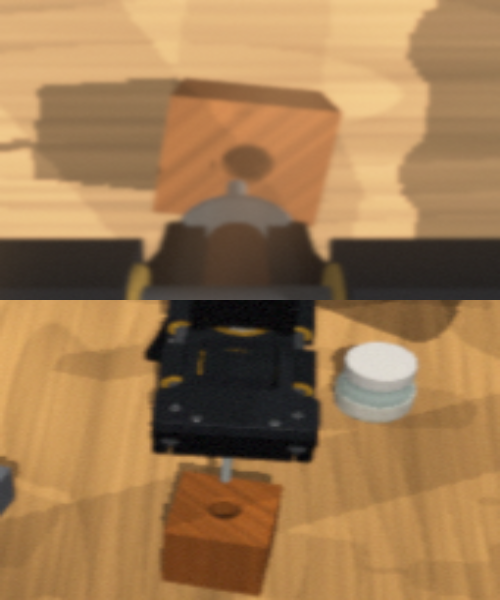

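The wrist crop shows the hole centre at about (259,191), some 3 mm to +y of the stylus axis. I shift by that and lower it.

>>> move_arm(series=[[[0,0,0],[0,0.006,0],0],[[0,0,0],[0,0,0.04],0],[[0,0,0],[0,0,0.05],0],[[0,0,0],[0,0,0.05],0],[[0,0,0],[0,0,0.022],0],[[0,0,0],[0,0,0.008],0],[[0,0,0],[0,0,0],0],[[0,0,0],[0,0,0],0]])

```text
time_s: 12.8
tcp_pos: [0.4274, 0.3686, 0.0897]
ee_rot: [[-1.0, -0.0, 0.002], [-0.0, 1.0, 0.002], [-0.002, 0.002, -1.0]]
wrist_force: [-1.0, 0.4, -0.9]
gripper_width: 0.154
gripper_force: 30.0
```

>>> move_arm(series=[[[0,0,0],[0,0,0.005],0],[[0,0,0],[0,0,0],0],[[0,0,0],[0,0,0],0]])

```text
time_s: 13.1
tcp_pos: [0.4269, 0.3679, 0.0865]
ee_rot: [[-1.0, 0.0, 0.0], [0.0, 1.0, 0.001], [-0.0, 0.001, -1.0]]
wrist_force: [0.1, -0.2, -1.0]
gripper_width: 0.158
gripper_force: 30.0
```

Open and retreat upward.

>>> move_arm(series=[[[0,0,0],[0,0,0],0.3],[[0,0,0],[0,0,0],0.5],[[0,0,0],[0,0,0],0.7],[[0,0,0],[0,0,0],0.7],[[0,0,0],[0,0,0],0.7],[[0,0,0],[0,0,0],0.7],[[0,0,0],[0,0,-0.04],0.8],[[0,0,0],[0,0,-0.08],1],[[0,0,0],[0,0,-0.08],1],[[0,0,0],[0,0,-0.07],1]])

```text
time_s: 14.1
tcp_pos: [0.427, 0.3679, 0.2232]
ee_rot: [[-1.0, 0.0, 0.001], [0.0, 1.0, 0.001], [-0.001, 0.001, -1.0]]
wrist_force: [0.8, 1.0, 0.6]
gripper_width: 0.955
gripper_force: 0.0
```

Run:
```python
from station import r
from h import *
s=r.sense();print(s["time_s"],s["tcp_pos"],s["gripper_width"])
C={n:r.capture(n) for n in("wrist","side")}
for n,c in C.items():
  for t,z in[("stylus_grip",.105),("stand_hole0",.07),("stylus_collar",.07),("lamp_grip",.074),("lamp_face",.006)]:
    print(n,t,[(np.round(d["centre"],1).tolist(),round(d["score"],2),plane(c,d["centre"],z).round(4)) for d in r.pinpoint(t,n)[:1]])
```

```text
14.1 [0.42697299 0.3678501  0.22316305] 0.9545146549086475
wrist stylus_grip [([253.0, 188.0], 0.78, array([0.4274, 0.3653, 0.105 ]))]
wrist stand_hole0 [([253.9, 180.3], 0.77, array([0.4276, 0.3662, 0.07  ]))]
wrist stylus_collar [([254.0, 177.7], 0.57, array([0.4245, 0.3664, 0.07  ]))]
wrist lamp_grip [([48.5, 191.0], 0.92, array([0.4391, 0.1286, 0.074 ]))]
wrist lamp_face [([82.3, 176.6], 0.7, array([0.4374, 0.1277, 0.006 ]))]
side stylus_grip [([307.7, 324.2], 0.92, array([0.4246, 0.3691, 0.105 ]))]
side stand_hole0 [([306.1, 336.0], 0.65, array([0.4258, 0.3681, 0.07  ]))]
side stylus_collar [([304.6, 340.4], 0.81, array([0.428 , 0.3772, 0.07  ]))]
side lamp_grip [([294.6, 157.4], 0.62, array([ 0.4755, -0.1564,  0.074 ]))]
side lamp_face [([302.1, 261.4], 0.62, array([0.4408, 0.1352, 0.006 ]))]
```

>>> move_arm(series=[[[0,0,0],[-0.004,-0.08,0],1],[[0,0,0],[-0.004,-0.08,0],1],[[0,0,0],[-0.004,-0.08,0],1],[[0,0,0],[-0.004,-0.08,0],1],[[0,0,0],[-0.003,-0.08,0],1],[[0,0,0],[-0.003,-0.08,0],1],[[0,0,0.9],[0,0,0],1],[[0,0,0.9],[0,0,0],1],[[0,0,0.9],[0,0,0],1],[[0,0,0],[0,0,0],1]])

```text
time_s: 15.7
tcp_pos: [0.4377, 0.1276, 0.2209]
ee_rot: [[-0.964, 0.267, -0.0], [0.267, 0.964, -0.0], [0.0, -0.0, -1.0]]
wrist_force: [-0.4, 0.3, -0.1]
gripper_width: 1.0
gripper_force: 0.0
```

Run:
```python
from station import r
from h import *
s=r.sense();print(s["time_s"],s["tcp_pos"],s["ee_rot"].round(3))
w=r.capture("wrist")
for t,z in[("lamp_grip",.074),("lamp_face",.006)]:
    print(t,[(np.round(d["centre"],1).tolist(),round(d["score"],2),plane(w,d["centre"],z).round(4)) for d in r.pinpoint(t,"wrist")[:2]])
for t,z in [("dock",.012),("lamp_face",.03)]:
    for d in r.cut_out(t,"wrist")[:1]: print(t,d["score"],rect(w,d["pixels"],z))
# rectified (world) views: z=.11 grip top, z=.03 head
out=[]
for z in(.11,.03):
    X0,Y0,k=.38,.19,4000  # 0.12 x 0.12 m
    wp=np.float32([[X0,Y0],[X0+.12,Y0],[X0+.12,Y0-.12],[X0,Y0-.12]])
    R=np.array(w["orientation"]);o=np.array(w["origin"]);px=[]
    for p in wp:
        q=R.T@(np.array([*p,z])-o);px.append([w["cx"]+w["fx"]*q[0]/-q[2],w["cy"]-w["fy"]*q[1]/-q[2]])
    H=cv2.getPerspectiveTransform(np.float32(px),np.float32([[0,400],[0,0],[400,0],[400,400]]))
    out.append(cv2.warpPerspective(w["img"],H,(400,400)))
o=np.hstack(out)[:,:,::-1].copy()
for i in range(0,800,67):cv2.line(o,(i,0),(i,6),(0,0,255),1);cv2.line(o,(0,i),(6,i),(0,0,255),1)
cv2.imwrite("pics/w4.png",o)
```

```text
15.7 [0.43774603 0.12757893 0.2209342 ] [[-0.964  0.267 -0.   ]
 [ 0.267  0.964 -0.   ]
 [ 0.    -0.    -1.   ]]
lamp_grip [([254.8, 180.0], 0.75, array([0.4365, 0.1273, 0.074 ]))]
lamp_face [([259.7, 167.5], 0.6, array([0.4369, 0.1342, 0.006 ]))]
dock 0.85 (array([436.6, 129.2]), array([68.8, 93.5]), 74.8, 1437, array([426.9, 132.5]))
lamp_face 0.74 (array([440.5, 414.5]), array([73.5, 32.8]), 74.5, 1162, array([439.8, 410.3]))
```

View pics/w4.png

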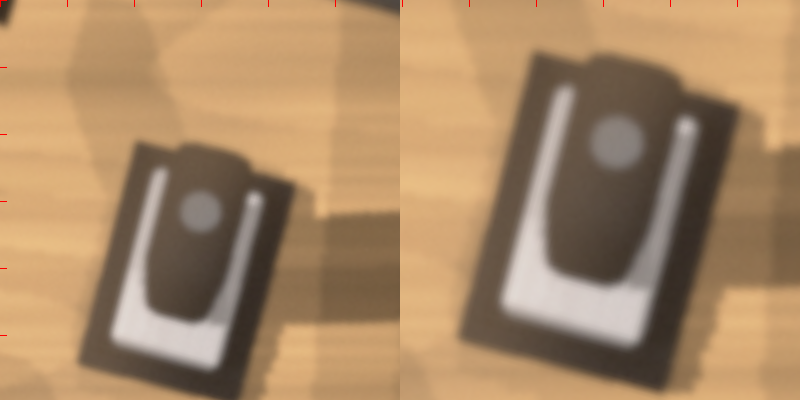

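The rectified view shows the lamp's grip-top disc at (200,212), i.e. about (0.4365, 0.130), with the dock at −15.3°, matching the tool's turn. Descend and grip.

>>> move_arm(series=[[[0,0,0],[0.003,0.002,0.05],1],[[0,0,0],[0,0,0.08],1],[[0,0,0],[0,0,0.08],1],[[0,0,0],[0,0,0.07],1],[[0,0,0],[0,0,0.044],1],[[0,0,0],[0,0,0],0],[[0,0,0],[0,0,0],0],[[0,0,0],[0,0,0],0],[[0,0,0],[0,0,0],0],[[0,0,0],[0,0,0],0],[[0,0,0],[0,0,0],0],[[0,0,0],[0,0,0],0]])

```text
time_s: 17.15
tcp_pos: [0.4367, 0.1292, 0.0594]
ee_rot: [[-0.964, 0.267, 0.001], [0.267, 0.964, 0.0], [-0.0, 0.001, -1.0]]
wrist_force: [0.6, 0.1, 0.8]
gripper_width: 0.449
gripper_force: 0.0
```

>>> move_arm(series=[[[0,0,0],[0,0,0],0],[[0,0,0],[0,0,0],0],[[0,0,0],[0,0,0],0],[[0,0,0],[0,0,0],0],[[0,0,0],[0,0,0],0]])

```text
time_s: 17.65
tcp_pos: [0.4367, 0.1293, 0.0591]
ee_rot: [[-0.964, 0.267, 0.0], [0.267, 0.964, 0.0], [-0.0, 0.0, -1.0]]
wrist_force: [0.0, 0.2, -0.2]
gripper_width: 0.294
gripper_force: 30.0
```

>>> move_arm(series=[[[0,0,0],[0,0,-0.03],0],[[0,0,0],[0,0,-0.05],0],[[0,0,-0.6],[0,0,-0.06],0],[[0,0,-0.8],[0,0,-0.06],0],[[0,0,-0.8],[0,0,-0.06],0],[[0,0,-0.8],[0,0,-0.03],0],[[0,0,-0.8],[0,0,0],0],[[0,0,-0.32],[0,0,0],0],[[0,0,0],[0,0,0],0],[[0,0,0],[0,0,0],0]])

```text
time_s: 18.65
tcp_pos: [0.436, 0.1288, 0.2034]
ee_rot: [[-0.99, -0.14, -0.002], [-0.14, 0.99, -0.001], [0.002, -0.001, -1.0]]
wrist_force: [-0.1, 1.3, -2.2]
gripper_width: 0.296
gripper_force: 30.0
```

Run:
```python
from station import r
from h import *
s=r.sense();print(s["time_s"],s["tcp_pos"],s["ee_rot"].round(4),s["gripper_width"])
for n in("top","side"):
  c=r.capture(n)
  for t in("lamp_grip","lamp_face"):
    print(n,t,[(np.round(d["centre"],1).tolist(),round(d["score"],2),plane(c,d["centre"],s["tcp_pos"][2]+(.015 if t=="lamp_grip" else -.053)).round(4)) for d in r.pinpoint(t,n)[:2]])
```

```text
18.65 [0.43600695 0.12878931 0.20339118] [[-9.901e-01 -1.403e-01 -1.600e-03]
 [-1.403e-01  9.901e-01 -8.000e-04]
 [ 1.700e-03 -6.000e-04 -1.000e+00]] 0.2963036356601836
top lamp_grip []
top lamp_face []
side lamp_grip [([309.5, 182.9], 0.63, array([0.435 , 0.131 , 0.2184])), ([176.3, 191.7], 0.55, array([0.6812, 0.1797, 0.2184]))]
side lamp_face [([308.8, 208.5], 0.96, array([0.4334, 0.1264, 0.1504]))]
```

>>> move_arm(series=[[[0,0,0],[0.004,-0.06,0],0],[[0,0,0],[0.004,-0.08,0],0],[[0,0,0],[0.004,-0.08,0],0],[[0,0,0],[0.004,-0.08,0],0],[[0,0,0],[0.004,-0.08,0],0],[[0,0,0],[0.003,-0.06,0],0],[[0,0,0],[0.003,-0.04,0],0],[[0,0,0],[0,0,0],0],[[0,0,0],[0,0,0],0]])

```text
time_s: 19.85
tcp_pos: [0.4575, -0.1104, 0.2039]
ee_rot: [[-0.99, -0.14, -0.0], [-0.14, 0.99, 0.0], [0.0, 0.0, -1.0]]
wrist_force: [0.0, -0.1, -3.0]
gripper_width: 0.299
gripper_force: 30.0
```

```bash
cat > m.py <<'E'
from station import r
from h import *
s=r.sense();print(s["time_s"],s["tcp_pos"],s["ee_rot"].round(3)[0],s["gripper_width"])
for nm in("wrist","top","side"):
  w=r.capture(nm)
  cv2.imwrite(f"pics/m_{nm}_{int(s['time_s']*100)}.png",w["img"][:,:,::-1])
  hsv=cv2.cvtColor(w["img"],cv2.COLOR_RGB2HSV)
  wh=((hsv[...,1]<60)&(hsv[...,2]>140)).astype(np.uint8)
  n,l,st,ce=cv2.connectedComponentsWithStats(wh)
  for i in range(1,n):
    if st[i,4]>100:
        q=rect(w,l==i,.022)
        if abs(q[0][0]-470)<60 and abs(q[0][1]+256)<60: print(nm,ce[i].round(),q)
  for t,z in(("inlay_top",.022),("lamp_face",s["tcp_pos"][2]-.053)):
    print(nm,t,[(np.round(d["centre"],1).tolist(),round(d["score"],2),plane(w,d["centre"],z).round(4)) for d in r.pinpoint(t,nm)[:1]])
E
python3 m.py
```

```text
19.85 [ 0.45749344 -0.11039045  0.20385207] [-0.99 -0.14 -0.  ] 0.2991263756932976
wrist [137. 167.] (array([ 469.5, -257.8]), array([59.7, 35.1]), 7.8, 1344, array([ 468.9, -257.8]))
wrist inlay_top [([132.5, 167.3], 0.7, array([ 0.4694, -0.2637,  0.022 ]))]
wrist lamp_face []
top inlay_top []
top lamp_face []
side [298. 153.] (array([ 468.8, -252.6]), array([57.1, 29. ]), 4.9, 137, array([ 469.7, -253.3]))
side inlay_top [([332.6, 148.1], 0.27, array([ 0.3759, -0.2844,  0.022 ]))]
side lamp_face [([303.3, 141.9], 0.58, array([ 0.4546, -0.1118,  0.1509]))]
```

>>> move_arm(series=[[[0,0,0],[0.004,-0.06,0],0],[[0,0,0],[0.004,-0.08,0],0],[[0,0,0],[0.004,-0.08,0],0],[[0,0,0],[0.005,-0.073,0],0],[[0,0,0],[0,0,0.06],0],[[0,0,0],[0,0,0.06],0],[[0,0,0],[0,0,0.05],0],[[0,0,0],[0,0,0.028],0],[[0,0,0],[0,0,0],0],[[0,0,0],[0,0,0],0],[[0,0,0],[0,0,0],0]])

```text
time_s: 21.4
tcp_pos: [0.471, -0.2567, 0.1063]
ee_rot: [[-0.99, -0.142, 0.002], [-0.142, 0.99, -0.001], [-0.002, -0.001, -1.0]]
wrist_force: [0.5, -0.1, -3.0]
gripper_width: 0.302
gripper_force: 30.0
```

```bash
python3 m.py
python3 - <<'E'
import cv2,glob,os
f=sorted(glob.glob("pics/m_side_*.png"))[-1];g=sorted(glob.glob("pics/m_wrist_*.png"))[-1]
a=cv2.resize(cv2.imread(f)[90:200,210:370],(480,300));b=cv2.resize(cv2.imread(g)[100:260,150:406],(480,300))
cv2.imwrite("pics/v.png",cv2.vconcat([a,b]))
E
```

```text
21.4 [ 0.47097939 -0.25671832  0.10631562] [-0.99  -0.142  0.002] 0.3017243452412598
wrist [256. 185.] (array([ 468. , -257.7]), array([57.5, 56.3]), 8.0, 2325, array([ 460.2, -258.2]))
wrist inlay_top []
wrist lamp_face []
top [357. 205.] (array([ 528. , -260.8]), array([96.6, 45.3]), 33.0, 304, array([ 522.5, -258.8]))
top inlay_top []
top lamp_face []
side [300. 142.] (array([ 467.1, -311.2]), array([78. , 56.6]), 14.0, 225, array([ 468.1, -308.4]))
side [299. 154.] (array([ 468.5, -250.1]), array([60.4, 30. ]), 10.7, 142, array([ 468.1, -249.8]))
side inlay_top [([299.2, 151.6], 0.45, array([ 0.4672, -0.2594,  0.022 ]))]
side lamp_face [([297.6, 141.6], 0.64, array([ 0.4727, -0.2611,  0.0533]))]
```

View pics/v.png

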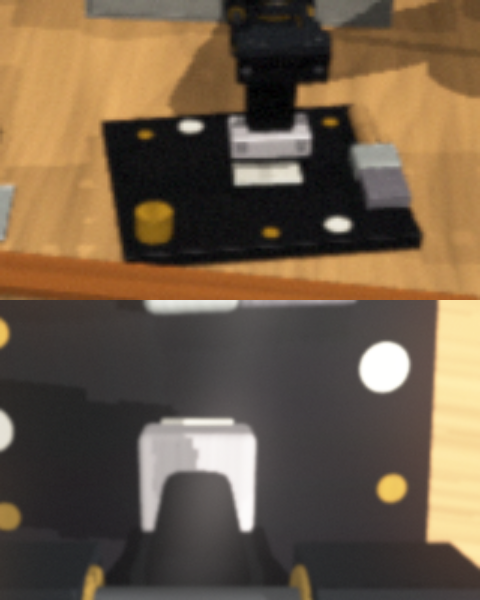

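The side crop shows the lamp level above the inlay; the wrist crop shows the inlay's edge at columns 161–235, centred on the lamp head at 140–257 and parallel to it. Lower to about 1 cm.

>>> move_arm(series=[[[0,0,0],[0.003,0,0.012],0],[[0,0,0],[0,0,0.012],0],[[0,0,0],[0,0,0.01],0],[[0,0,0],[0,0,0.004],0],[[0,0,0],[0,0,0],0],[[0,0,0],[0,0,0],0],[[0,0,0],[0,0,0],0]])

```text
time_s: 22.55
tcp_pos: [0.4687, -0.2568, 0.0863]
ee_rot: [[-0.99, -0.141, 0.001], [-0.141, 0.99, -0.0], [-0.0, -0.0, -1.0]]
wrist_force: [0.3, 0.2, -2.4]
gripper_width: 0.294
gripper_force: 30.0
```

```bash
python3 m.py
python3 - <<'E'
from station import r
from h import *
c=r.capture("side")
# gap in side view: predicted image rows of lamp bottom near edge vs inlay far/near edge
im=c["img"][130:175,298].astype(int).mean(1).round().astype(int);print(list(zip(range(130,175),im)))
R=np.array(c["orientation"]);o=np.array(c["origin"])
pr=lambda P:(lambda q:(round(c["cx"]+c["fx"]*q[0]/-q[2],1),round(c["cy"]-c["fy"]*q[1]/-q[2],1)))(R.T@(np.array(P)-o))
for z in(.025,.03,.033,.036,.04):print(z,pr([.469,-.257+.022,z]))
print("inlay near/far edge",pr([.469,-.240,.022]),pr([.469,-.274,.022]))
for t in("stylus_collar","stand_hole0","stylus_grip"):print(t,[(np.round(d["centre"],1),round(d["score"],2)) for d in r.pinpoint(t,"side")[:1]])
E
```

```text
22.55 [ 0.46868354 -0.25677448  0.08626374] [-0.99  -0.141  0.001] 0.29443926399875
wrist [256. 187.] (array([ 461. , -258.4]), array([50.3, 51.8]), 8.0, 2189, array([ 453.6, -258.7]))
wrist inlay_top []
wrist lamp_face []
top [354. 205.] (array([ 526. , -254.1]), array([85.6, 41.1]), 32.1, 250, array([ 520.7, -251.4]))
top inlay_top []
top lamp_face []
side [299. 149.] (array([ 465.4, -278.5]), array([72.7, 89.4]), 4.9, 287, array([ 467.9, -271.6]))
side inlay_top [([300.4, 150.9], 0.62, array([ 0.4641, -0.2631,  0.022 ]))]
side lamp_face [([299.7, 145.6], 0.71, array([ 0.4669, -0.2723,  0.0333]))]
[(130, np.int64(10)), (131, np.int64(2)), (132, np.int64(7)), (133, np.int64(6)), (134, np.int64(13)), (135, np.int64(8)), (136, np.int64(7)), (137, np.int64(8)), (138, np.int64(8)), (139, np.int64(12)), (140, np.int64(16)), (141, np.int64(17)), (142, np.int64(8)), (143, np.int64(27)), (144, np.int64(99)), (145, np.int64(182)), (146, np.int64(215)), (147, np.int64(219)), (148, np.int64(176)), (149, np.int64(167)), (150, np.int64(158)), (151, np.int64(162)), (152, np.int64(164)), (153, np.
[... 212 characters left out ...]
np.int64(18)), (164, np.int64(17)), (165, np.int64(17)), (166, np.int64(22)), (167, np.int64(16)), (168, np.int64(16)), (169, np.int64(16)), (170, np.int64(14)), (171, np.int64(20)), (172, np.int64(16)), (173, np.int64(45)), (174, np.int64(90))]
0.025 (np.float64(298.1), np.float64(155.7))
0.03 (np.float64(298.2), np.float64(154.2))
0.033 (np.float64(298.2), np.float64(153.3))
0.036 (np.float64(298.3), np.float64(152.4))
0.04 (np.float64(298.3), np.float64(151.2))
inlay near/far edge (np.float64(298.2), np.float64(155.6)) (np.float64(298.8), np.float64(148.6))
stylus_collar [(array([306.4, 338.9]), 0.58)]
stand_hole0 [(array([305.1, 335.2]), 0.83)]
stylus_grip [(array([306.4, 325.8]), 0.77)]
```

The bottom edge of the lamp is about 10 mm above the inlay, it is centred, and the stylus is standing in its hole. Handing in.

```bash
python3 -c "
from station import r
print(r.finish_job())"
```

```text
the job is handed in; nothing more can be done
None
```

I handed the job in at about 23 s of the 54 s allowed; no verdict came back. The button was pressed fully with the stylus and the stylus is back in its hole. The lamp is held level about 10 mm above the inlay, centred within about 1 mm and aligned within about 1° by camera estimate.

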